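# Snug the canister plug and lock the keeper before the drive

## Task

Before the clinic drives off, close the used-reagent canister: turn the blue wing plug clockwise until it bites on its black seal and then goes snug, about a twelfth of a turn (30 degrees) past the first bite, without overtightening it. Then swing the keeper arm by its orange knob over the plug until it meets its stop. Do not shove the canister about or disturb the other things, and leave plug and arm released.

Things in the scene. Friction and masses are not known exactly. Their poses are not given: they have to be found in the camera images.
- canister: White rectangular canister with a grey band, 160 x 240 x 100 mm (x, y, z), 6 kg, loose on rubber feet. Origin: centre of its underside, z up. On its flat top, in its frame: a grey round boss (52 mm across, 12 mm high) with the plug, axis at x = 0, y = -0.050; a steel post (14 mm) at x = 0, y = +0.045 that carries the keeper arm.
- plug_wing (a point): On the plug's vertical axis, in its blue wing: an upright flat bar, 38 mm long along this point's x, 10 mm thick along its y, from 15 mm below this point (there a round flange, 42 mm across) to 12 mm above. Clockwise from above (yaw falling) tightens, sinking 4 mm a turn. It starts 0.3 to 2.0 rad short of its bite, which lies at no fixed angle: regrasp if need be. It stays as left when released.
- seal_ring (a point): Centre of the black rubber seal ring (47 mm across) under the plug's flange. It moves only after the bite: pressed straight down into the boss by 1 mm per rad that the plug is turned past its bite, which is less than the reading noise; feel the torque instead.
- seat (a point): Canister's fixed point on the plug's axis on top of the boss, z up; the unpressed seal ring's centre lies on it. Torque to keep the plug turning: 0.03 N m free; a step to 0.16 N m at the bite; then 0.17 N m more per rad. Held still after a small turn it reads about 0.05 N m less. Snug: 0.21 to 0.29 N m (0.3 to 0.75 rad past the bite), best 0.25; at 0.33 N m (1 rad past) it is overtightened.
- keeper (a joint): Angle of the aluminium keeper arm on its vertical post, rad: 0 = against its stop, the knob straight above the plug; grows as it opens, anticlockwise seen from above. Starts 1.4 to 2.2. It has light friction (0.05 N m) and stays where it is left. It must swing over the plug's head, which it clears.
- keeper_knob (a point): Middle of the upright orange knob at the end of the keeper arm, 15 mm thick, reaching 12 mm above and 15 mm below this point (the arm, 28 mm wide there, lies below it); 95 mm from the arm's pivot.
- keeper_pivot (a point): Point on the keeper arm's vertical pivot axis at the height of the knob's middle.
- instrument_box: Closed stainless instrument box, 76 x 196 x 62 mm, bystander; origin centre of underside.
- tape_roll_c: Standing cream tape roll, 33 x 33 x 60 mm, bystander; origin centre of underside.
- needle_pack_1: Flat white and red needle packet, 30 x 86 x 9 mm, bystander; origin centre of underside.
- gauze: Folded white pad, 37 x 57 x 10 mm, bystander; origin centre of underside.

How it is judged:
By the outcome, as a careful person would: the job done as asked, in the order asked, and still so for the second after the job is handed in, with the robot touching nothing.
It also fails if it takes over 72 s, if anything falls off the work surface, if the arm or the gripper's body presses on something with over 40 N, if the wrist force passes 120 N, or if a joint passes its speed limit or range.

## Robot

A 7-joint arm with a two-finger parallel gripper is mounted at the origin on a cart in front of the work surface, level with it; the furniture and walls round the work are solid. World frame = base frame: x ahead of the robot, y to its left, z up, the work surface at z = 0. Lengths are in m, angles in rad, forces in N, time in s.
With the tool pointing down it reaches from about 0.425 to 0.875 m from the base axis. Payload 4.7 kg.
Tool frame: the origin (TCP) lies midway between the tips of the shut fingers; the grasp point (between the pads) lies ctrl.grasp_offset behind it (ctrl.grasp_offset is the distance from the TCP to the grasp point, in m); z points along the fingers, y is the line along which they close (so a half turn about z gives the same grasp; the last joint's range is limited). The gripper opens to 87 mm and grips with 3 to 60 N. Pads are 19 mm wide; open, the fingers measure 117 mm over their backs; the gripper's body (75 mm by 190 mm) begins 51 mm behind the grasp point.
Start: joints at [1.196, 0.321, -0.07, 1.45, 0.023, 1.371, -0.057], TCP at [0.246, -0.602, 0.223] pointing down, gripper open.
Joint ranges: [-2.86, 2.86], [-0.3, 2.09], [-1.38, 1.24], [0.06, 2.45], [-1.56, 4.7], [0.09, 2.05], [-2.69, 2.69]. Speed limits (rad/s): [2.57, 2.57, 3.14, 3.14, 3.14, 3.14, 3.14].

## Interface

Orientations are given as a rotation vector (axis times angle).
In Python, from bench import ctrl gives the robot as it stands. The module is installed in compiled form; this text tells all that it offers.
- The arm moves only by the tool jog_arm, never from a script. Its argument "moves" is one flat list of numbers, 7 for each row, row after row: the shift along the tool's x, y, z in units of 30 cm (1.0 is 30 cm), then the turn, a rotation vector about the tool's x, y, z in units of 60 degrees (1.0 is 60 degrees), then the gripper's target within -1 to 1 (fully open at 1, half-way at 0, shut at -1). In form: [x, y, z, wx, wy, wz, fingers, x, y, z, wx, wy, wz, fingers, ...]. A call has exactly 8 rows; each row is the pose to reach, as a shift and turn from the pose commanded when the call began, along the tool's axes at that moment; what a row does not reach only later rows make up. A row lasts 1/8 s, in which the tool goes at most 62.5 mm and 10.7 degrees, less where a joint would pass 70% of its speed; a pose out of reach is approached as far as the arm can. A call with a number of a shift or a turn outside -1 to 1 is refused whole. A call with a gripper value outside its range is refused whole. The fingers move at their own pace and stop on an object; "newtons" is the grip in N (left out, the last holds). Time passes only in rows, so rows that repeat a pose let the fingers close, or fill a call up. It gives the time, the measured TCP pose, the force, the opening and the grip force at its end, in the units of the state.
- ctrl.get_state(): the state, without advancing time (a new reading comes with each control period).
- ctrl.get_image(name): name is "scene" or "top" or "wrist"; returns a dict with "pixels" (400x640x3 uint8, red, green, blue), "fx", "fy", "cx", "cy" (pixels), "dist" ([k1, k2, p1, p2, k3] as OpenCV has them; the pictures are not rectified), "xyz" and "rotation" of the camera in the world; the wrist camera has in their place "tool_from_camera" (4x4, takes a point from camera to tool coordinates, whose origin is the TCP and whose axes are the flange's). Camera axes: x right, y up, looking along -z (the intrinsics and any distortion apply to the point x, -y, -z); pixel columns grow to the right and rows downward; lengths in m; the calibration is good to about 2 mm. A picture is of the moment at which its call begins: read the wrist's pose just before it. There is no depth.
- ctrl.close_job(): hands the job in; it is judged then, once.
The state is a dict: "time": time; "joint_positions": joint angles; "qd": joint speeds; "joint_torque": joint torques, N m; "position": TCP position; "tool_rot": TCP orientation; "ft_force": force on the tool from outside, world axes, zero at the start; "torque": the same for the moment, N m; "grip_width": opening from 0.0 (shut) to 1.0 (fully open); "grip_force": force on a finger pad.
Only numpy, scipy, OpenCV 4.12 (cv2) and the standard library are available. Lean on these libraries where they do the work, as an engineer would, in place of code of your own. Each camera call takes 0.05 s, during which the arm holds its last target. There are 200 camera calls.

## Working session

There is one attempt and no reset: what is moved stays moved. The work goes in short steps, Python scripts to look and compute and a tool call to move; the robot and the scene stay as the last step left them, time stands still between calls to the robot, and variables do not carry over. Pictures are saved under pics/ and viewed, at most 10 in all, crops included, and the job is handed in when it is done.

Besides the shell and the picture viewer there is one more tool, called after "Call:" in YAML: its name, and indented under it one key for each argument. jog_arm: Moves the arm, as the interface text tells. Its arguments: {"type":"object","properties":{"moves":{"type":"array"},"newtons":{"type":"number"}},"required":["moves"]}

```bash
mkdir -p pics; cat > h.py <<'E'
import numpy as np, cv2
from bench import ctrl
from scipy.spatial.transform import Rotation as R
def cam(name):
    s=ctrl.get_state(); im=ctrl.get_image(name)
    K=np.array([[im['fx'],0,im['cx']],[0,im['fy'],im['cy']],[0,0,1]]); d=np.array(im['dist'],float)
    if name=='wrist':
        T=np.eye(4); T[:3,:3]=R.from_rotvec(s['tool_rot']).as_matrix(); T[:3,3]=s['position']
        M=T@np.array(im['tool_from_camera'])
        Rm,t=M[:3,:3],M[:3,3]
    else:
        r=np.array(im['rotation'],float); t=np.array(im['xyz'])
        Rm=r if r.shape==(3,3) else R.from_rotvec(r).as_matrix()
    return dict(px=np.array(im['pixels']),K=K,d=d,R=Rm,t=t)
def ray(c,uv):
    p=cv2.undistortPoints(np.array(uv,float).reshape(-1,1,2),c['K'],c['d'])[:,0]
    v=np.c_[p[:,0],-p[:,1],-np.ones(len(p))]@c['R'].T
    return v
def plane(c,uv,z):
    v=ray(c,uv); return c['t']+v*((z-c['t'][2])/v[:,2])[:,None]
def proj(c,P):
    q=(np.atleast_2d(P)-c['t'])@c['R']; q=q*[1,-1,-1]
    return cv2.projectPoints(q,np.zeros(3),np.zeros(3),c['K'],c['d'])[0][:,0]
def tri(c1,u1,c2,u2):
    a,b=ray(c1,[u1])[0],ray(c2,[u2])[0]
    s=np.linalg.lstsq(np.c_[a,-b],c2['t']-c1['t'],rcond=None)[0]
    p,q=c1['t']+a*s[0],c2['t']+b*s[1]; return (p+q)/2,np.linalg.norm(p-q)
def save(c,n): cv2.imwrite('pics/'+n+'.png',c['px'][:,:,::-1])
def st():
    s=ctrl.get_state()
    for k in ('time','position','tool_rot','ft_force','torque','grip_width','grip_force'): print(k,np.round(s[k],4))
E
python3 - <<'E'
from h import *
st();print(ctrl.grasp_offset, ctrl.get_state()['joint_positions'])
for n in ('scene','top'):
    c=cam(n); save(c,n); print(n,c['t'],c['R'],c['K'][0],c['d'])
E
```

```text
time 0.0
position [ 0.2462 -0.601   0.2215]
tool_rot [-3.0806e+00 -6.0660e-01  7.0000e-04]
ft_force [-0.1011 -0.0977  0.1186]
torque [-0.0161 -0.0018 -0.021 ]
grip_width 0.9994
grip_force 0.0
0.0187 [ 1.1960881   0.32181853 -0.07012876  1.4516858   0.02260063  1.37079537
 -0.05695807]
scene [-0.13897185  0.99281333  0.89167932] [[-0.7400804   0.40448414 -0.53728352]
 [-0.6723378  -0.42648576  0.60503866]
 [ 0.01558477  0.80901327  0.58758373]] [476.23939447   0.         330.55035795] [-0.07402763  0.          0.          0.          0.        ]
top [0.41289568 0.1895266  1.31534917] [[-0.02498375  0.99303294 -0.11515813]
 [-0.99955608 -0.0266845  -0.01325075]
 [-0.01623137  0.11477596  0.99325879]] [476.85482821   0.         315.63836768] [-0.01520381  0.          0.          0.          0.        ]
```

View pics/scene.png

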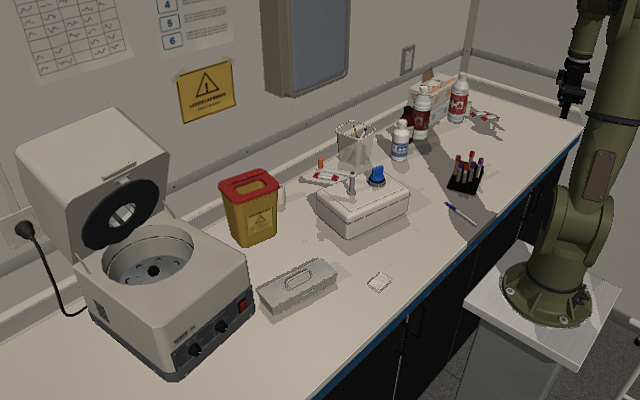

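View pics/top.png

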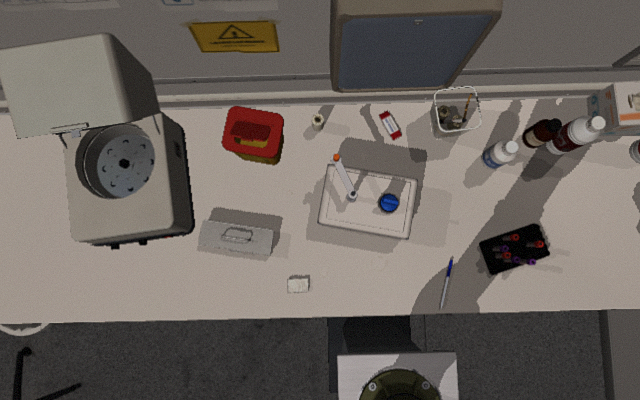

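The scene view shows the orange knob at about (320,163), the post at (351,185) and the blue plug at (377,175). In the top view the knob is at (337,157), the post at (352,196) and the plug at (389,203), with the canister corners at about (327,165), (417,178), (410,238) and (320,228).

```bash
cat >> h.py <<'E'
def blobs(c,col,amin=15):
    h=cv2.cvtColor(c['px'],cv2.COLOR_RGB2HSV)
    lo,hi={'blue':((100,130,50),(125,255,255)),'orange':((5,150,120),(16,255,255))}[col]
    m=cv2.inRange(h,lo,hi); n,_,s,ce=cv2.connectedComponentsWithStats(m)
    return m,[(s[i,4],np.round(ce[i],1),s[i,:4]) for i in range(1,n) if s[i,4]>amin]
E
python3 - <<'E'
from h import *
C={}
for n in('scene','top'):
    c=C[n]=cam(n)
    for k in('blue','orange'): print(n,k,blobs(c,k)[1])
s,t=C['scene'],C['top']
print('plug',tri(s,(377,175),t,(389,203)),plane(t,[(389,203)],.125))
print('knob',tri(s,(320,163),t,(337,157)),plane(t,[(337,157)],.15))
print('post',tri(s,(352,175),t,(352,196)),plane(t,[(352,196)],.15))
print('corners',plane(t,[(327,165),(417,178),(410,238),(320,228)],.1))
E
```

```text
scene blue [(np.int32(1895), array([430.4, 286.6]), array([312, 136, 268, 264], dtype=int32)), (np.int32(172), array([377.1, 174. ]), array([370, 166,  14,  16], dtype=int32)), (np.int32(23), array([450.4, 205.9]), array([446, 202,  10,   8], dtype=int32))]
scene orange [(np.int32(40), array([320.4, 162.4]), array([318, 158,   5,  11], dtype=int32))]
top blue [(np.int32(221), array([388.8, 202.5]), array([381, 195,  17,  16], dtype=int32)), (np.int32(43), array([449.2, 267.8]), array([447, 260,   5,  16], dtype=int32))]
top orange [(np.int32(76), array([630.1, 116.4]), array([620, 114,  20,   6], dtype=int32)), (np.int32(27), array([336.1, 156.4]), array([334, 154,   5,   6], dtype=int32))]
plug (array([0.54115185, 0.02262487, 0.13010056]), np.float64(0.000831943326166854)) [[0.54136015 0.02166903 0.125     ]]
knob (array([0.65089655, 0.1506478 , 0.18158606]), np.float64(0.001083955758417219)) [[0.65707679 0.14922692 0.15      ]]
post (array([0.55772155, 0.11741489, 0.16701204]), np.float64(0.0035180031814697364)) [[0.55841665 0.11529989 0.15      ]]
corners [[ 0.64722377  0.17398929  0.1       ]
 [ 0.6068107  -0.05653965  0.1       ]
 [ 0.45335884 -0.03123932  0.1       ]
 [ 0.48468961  0.19634427  0.1       ]]
```

```bash
cat >> h.py <<'E'
def plan(p,yaw):
    s=ctrl.get_state(); Rc=R.from_rotvec(s['tool_rot'])
    x=np.array([np.cos(yaw),np.sin(yaw),0]); z=np.array([0,0,-1.]); Rt=R.from_matrix(np.c_[x,np.cross(z,x),z])
    d=Rc.inv().apply(np.array(p)-s['position'])/.3; w=(Rc.inv()*Rt).as_rotvec()/(np.pi/3)
    m=Rc.as_matrix()
    print('yaw now',round(np.arctan2(m[1,0],m[0,0]),3),'shift',np.round(d,3),'turn',np.round(w,3))
E
python3 - <<'E'
from h import *
plan([.40,-.29,.30],1.0);plan([.53,.02,.30],1.6)
im=ctrl.get_image('wrist'); print(np.round(im['tool_from_camera'],3), im['fx'])
E
```

```text
yaw now 0.389 shift [ 0.867 -0.766 -0.26 ] turn [-0.001 -0.    -0.584]
yaw now 0.389 shift [ 1.66  -1.558 -0.259] turn [-1.000e-03 -1.000e-03 -1.157e+00]
[[ 0.001  0.961  0.276  0.075]
 [ 1.    -0.001 -0.001  0.   ]
 [-0.     0.276 -0.961 -0.161]
 [ 0.     0.     0.     1.   ]] 319.17059295217564
```

Call:
jog_arm:
  moves: [0.1,-0.09,-0.2,0,0,-0.08,1,0.22,-0.2,-0.26,0,0,-0.15,1,0.34,-0.31,-0.26,0,0,-0.23,1,0.46,-0.42,-0.26,0,0,-0.31,1,0.58,-0.52,-0.26,0,0,-0.4,1,0.7,-0.62,-0.26,0,0,-0.48,1,0.8,-0.7,-0.26,0,0,-0.54,1,0.87,-0.77,-0.26,0,0,-0.58,1]

```text
time: 1.25
position: [0.4013, -0.2871, 0.3006]
tool_rot: [2.757, 1.505, -0.0]
ft_force: [0.6, -0.9, -0.4]
grip_width: 1.001
grip_force: 0.0
```

```bash
python3 - <<'E'
from h import *
st();plan([.53,.02,.30],1.6);print(ctrl.get_state()['joint_positions'])
E
```

```text
time 1.25
position [ 0.4013 -0.2871  0.3006]
tool_rot [ 2.7574  1.5048 -0.    ]
ft_force [ 0.5764 -0.9444 -0.4152]
torque [-0.0676 -0.0411  0.0455]
grip_width 1.0014
grip_force 0.0
yaw now 0.999 shift [ 1.093 -0.193  0.002] turn [ 0.     0.    -0.574]
[ 0.92816927 -0.02878535 -0.35084641  1.6913704  -0.00979191  1.47701901
  0.00668577]
```

Call:
jog_arm:
  moves: [0.12,-0.02,0,0,0,-0.06,1,0.26,-0.04,0,0,0,-0.13,1,0.42,-0.07,0,0,0,-0.22,1,0.58,-0.1,0,0,0,-0.32,1,0.72,-0.13,0,0,0,-0.4,1,0.86,-0.16,0,0,0,-0.48,1,0.95,-0.18,0,0,0,-0.54,1,1.0,-0.19,0,0,0,-0.57,1]

```text
time: 2.25
position: [0.5158, -0.0047, 0.3005]
tool_rot: [-2.193, -2.249, 0.0]
ft_force: [0.0, 0.3, -0.0]
grip_width: 1.003
grip_force: 0.0
```

```bash
python3 - <<'E'
from h import *
st();print(ctrl.get_state()['joint_positions'])
c=cam('wrist'); save(c,'w1')
for k in('blue','orange'): print(k,blobs(c,k)[1])
E
```

```text
time 2.25
position [ 0.5158 -0.0047  0.3005]
tool_rot [-2.1930e+00 -2.2494e+00  4.0000e-04]
ft_force [ 0.031   0.2783 -0.032 ]
torque [ 0.0142 -0.0699 -0.0456]
grip_width 1.0027
grip_force 0.0
[ 0.61518034  0.0373539  -0.670436    1.63437277  0.02344077  1.47821222
 -0.03169956]
blue [(np.int32(1296), array([349. , 160.2]), array([329, 140,  41,  44], dtype=int32))]
orange [(np.int32(266), array([502.1,   4.8]), array([485,   0,  37,  14], dtype=int32))]
```

View pics/w1.png

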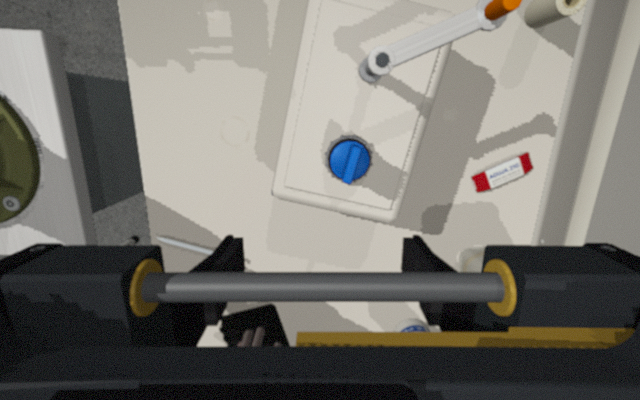

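The wrist view shows the plug at (349,160), with its wing running from about (347,182) to (354,145). The post top is at (377,62) and the knob at (502,5).

```bash
python3 - <<'E'
from h import *
c=cam('wrist'); m,_=blobs(c,'blue')
g=c['px'][135:190,325:378]; 
cv2.imwrite('pics/w1c.png',cv2.resize(g[:,:,::-1],None,fx=10,fy=10,interpolation=cv2.INTER_CUBIC))
for z in(.115,.144): print(z,plane(c,[(349,160.2),(347,182),(354,145)],z))
print(plane(c,[(377,62)],.17))
E
```

```text
0.115 [[ 0.54414237  0.02121468  0.115     ]
 [ 0.54316163 -0.00304884  0.115     ]
 [ 0.54867108  0.03769039  0.115     ]]
0.144 [[0.54160887 0.02543405 0.144     ]
 [0.54071015 0.0031994  0.144     ]
 [0.5457589  0.04053208 0.144     ]]
[[0.55860617 0.11244367 0.17      ]]
```

View pics/w1c.png

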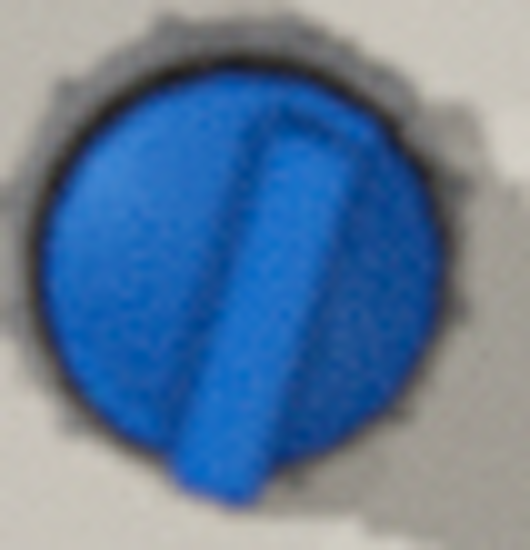

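The crop shows the wing's top face running from about (356,149) to (347,184) in full-image pixels. The flange is centred at (349.5,161.5).

```bash
python3 - <<'E'
from h import *
c=cam('wrist')
for z in(.140,.144,.148):
    a,b=plane(c,[(347,184),(356,149)],z); d=b-a; print(z,(a+b)/2,np.linalg.norm(d),np.arctan2(d[1],d[0]))
print('flange',plane(c,[(349.5,161.5)],.118))
st()
for y in (1.35,1.35-np.pi): plan([.543,.0205,.22],y)
E
```

```text
0.14 [0.54429726 0.01636776 0.14      ] 0.03672701269561399 1.3699521844425118
0.144 [0.54391699 0.01703588 0.144     ] 0.036270362491478976 1.369952184442511
0.148 [0.54353673 0.01770399 0.148     ] 0.03581371228734396 1.3699521844425104
flange [[0.54401812 0.0183737  0.118     ]]
time 2.4
position [ 0.5155 -0.0065  0.3003]
tool_rot [-2.1969e+00 -2.2454e+00  1.1000e-03]
ft_force [-0.2947 -0.3383 -1.1744]
torque [-0.0475 -0.0755 -0.0095]
grip_width 0.9984
grip_force 0.0
yaw now 1.593 shift [0.088 0.094 0.268] turn [-0.001  0.     0.232]
yaw now 1.593 shift [0.088 0.094 0.268] turn [-1.000e-03 -1.000e-03 -2.768e+00]
```

Call:
jog_arm:
  moves: [0.02,0.02,0.06,0,0,0.05,1,0.05,0.06,0.15,0,0,0.12,1,0.08,0.094,0.25,0,0,0.18,0.6,0.081,0.094,0.35,0,0,0.213,0.4,0.081,0.094,0.42,0,0,0.213,0.2,0.081,0.094,0.45,0,0,0.213,0,0.081,0.094,0.468,0,0,0.213,0,0.081,0.094,0.468,0,0,0.213,0]

```text
time: 3.4
position: [0.5434, 0.0184, 0.1605]
tool_rot: [2.433, 1.986, 0.0]
ft_force: [-0.4, -0.4, 0.3]
grip_width: 0.51
grip_force: 0.0
```

```bash
python3 - <<'E'
from h import *
st();plan([.5435,.0185,.125],1.37)
c=cam('wrist'); m,b=blobs(c,'blue'); print(b); save(c,'w2'); print('tips',proj(c,[.5435,.0185,.144]),proj(c,[.5435,.0185,.118]))
E
```

```text
time 3.4
position [0.5434 0.0184 0.1605]
tool_rot [2.4332e+00 1.9862e+00 3.0000e-04]
ft_force [-0.4403 -0.411   0.287 ]
torque [-0.0529 -0.099   0.0135]
grip_width 0.5099
grip_force 0.0
yaw now 1.369 shift [0.    0.    0.118] turn [ 0.001  0.    -0.001]
[(np.int32(3257), array([322.2, 226.6]), array([291, 194,  64,  79], dtype=int32))]
tips [[322.82677684 240.8081874 ]] [[322.76863293 225.80149976]]
```

View pics/w2.png

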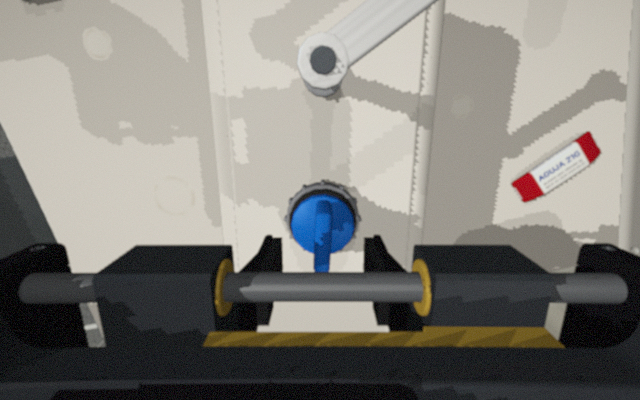

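Wrist view from close up: the wing runs straight up the image from (323,200) to (322,272), centred between the fingers. I'll descend and grip.

Call:
jog_arm:
  moves: [0,0,0.03,0,0,0,-0.2,0,0,0.06,0,0,0,-0.4,0,0,0.09,0,0,0,-0.4,0,0,0.115,0,0,0,-0.4,0,0,0.115,0,0,0,-0.4,0,0,0.115,0,0,0,-0.7,0,0,0.115,0,0,0,-1,0,0,0.115,0,0,0,-1]
  newtons: 20

```text
time: 4.45
position: [0.5438, 0.0193, 0.1278]
tool_rot: [2.432, 1.987, 0.001]
ft_force: [-4.5, -0.2, 13.8]
grip_width: 0.113
grip_force: 26.1
```

```bash
python3 - <<'E'
from h import *
st();print(ctrl.get_state()['joint_positions'])
E
```

```text
time 4.45
position [0.5438 0.0193 0.1278]
tool_rot [2.4318e+00 1.9869e+00 8.0000e-04]
ft_force [-4.4751 -0.1956 13.7691]
torque [-0.0102  1.1271  0.0064]
grip_width 0.1134
grip_force 26.0639
[ 0.52711241  0.22531053 -0.68329801  1.8155788   0.15586206  1.15353756
 -0.40783028]
```

Call:
jog_arm:
  moves: [0,0,0,0,0,0,-0.5,0,0,-0.005,0,0,0,-0.5,0,0,-0.013,0,0,0,-0.5,0,0,-0.013,0,0,0,-0.5,0,0,-0.013,0,0,0,-1,0,0,-0.013,0,0,0,-1,0,0,-0.013,0,0,0,-1,0,0,-0.013,0,0,0,-1]
  newtons: 15

```text
time: 5.45
position: [0.5432, 0.0189, 0.1293]
tool_rot: [2.433, 1.988, 0.0]
ft_force: [2.5, 0.2, -3.5]
grip_width: 0.116
grip_force: 15.0
```

```bash
python3 - <<'E'
from h import *
st()
E
```

```text
time 5.45
position [0.5432 0.0189 0.1293]
tool_rot [2.4329e+00 1.9876e+00 1.0000e-04]
ft_force [ 2.508   0.2312 -3.5289]
torque [-0.0747 -0.4905 -0.0141]
grip_width 0.1159
grip_force 14.9994
```

Call:
jog_arm:
  moves: [0,0,0,0,0,0.048,-1,0,0,0,0,0,0.096,-1,0,0,0,0,0,0.144,-1,0,0,0,0,0,0.192,-1,0,0,0.001,0,0,0.24,-1,0,0,0.001,0,0,0.288,-1,0,0,0.001,0,0,0.336,-1,0,0,0.001,0,0,0.384,-1]

```text
time: 6.45
position: [0.5427, 0.0191, 0.129]
tool_rot: [-2.781, -1.459, 0.001]
ft_force: [0.3, -0.2, -0.8]
grip_width: 0.112
grip_force: 15.0
```

```bash
python3 - <<'E'
from h import *
st();plan([.5435,.0185,.13],1)
E
```

```text
time 6.45
position [0.5427 0.0191 0.129 ]
tool_rot [-2.7813e+00 -1.4595e+00  1.4000e-03]
ft_force [ 0.3013 -0.1942 -0.7908]
torque [ 0.1067 -0.1238 -0.0108]
grip_width 0.1122
grip_force 14.9986
yaw now 0.966 shift [-0.     0.003 -0.003] turn [-0.001  0.    -0.032]
```

Call:
jog_arm:
  moves: [0,0,0,0,0,0.048,-1,0,0,0,0,0,0.096,-1,0,0,0,0,0,0.144,-1,0,0,0,0,0,0.192,-1,0,0,0.001,0,0,0.24,-1,0,0,0.001,0,0,0.288,-1,0,0,0.001,0,0,0.336,-1,0,0,0.001,0,0,0.384,-1]

```text
time: 7.45
position: [0.5423, 0.0195, 0.1287]
tool_rot: [-3.016, -0.875, 0.003]
ft_force: [-1.7, 0.6, -1.2]
grip_width: 0.113
grip_force: 15.0
```

```bash
cat >> h.py <<'E'
def tq(n=4):
    s=ctrl.get_state(); out=[s['torque'][2]]
    for _ in range(n): ctrl.get_image('wrist'); out.append(ctrl.get_state()['torque'][2])
    m=R.from_rotvec(s['tool_rot']).as_matrix()
    print('t',s['time'],'yaw',round(np.arctan2(m[1,0],m[0,0]),3),'Mz',np.round(out,3),'F',np.round(s['ft_force'],1),'q7',s['joint_positions'][6],s['position'])
E
python3 -c "from h import *
tq()"
```

```text
t 7.45 yaw 0.565 Mz [ 0.036  0.03   0.007 -0.047  0.   ] F [-1.7  0.6 -1.2] q7 -1.1904747104671076 [0.54234047 0.01954374 0.12867196]
```

Call:
jog_arm:
  moves: [0,0,0,0,0,0.048,-1,0,0,0,0,0,0.096,-1,0,0,0,0,0,0.144,-1,0,0,0,0,0,0.192,-1,0,0,0.001,0,0,0.24,-1,0,0,0.001,0,0,0.288,-1,0,0,0.001,0,0,0.336,-1,0,0,0.001,0,0,0.384,-1]

```text
time: 8.65
position: [0.5422, 0.0201, 0.1284]
tool_rot: [-3.13, -0.257, 0.003]
ft_force: [-2.1, 3.0, -0.8]
grip_width: 0.113
grip_force: 15.0
```

```bash
python3 -c "from h import *
tq()"
```

```text
t 8.65 yaw 0.164 Mz [ 0.042 -0.008 -0.007  0.001 -0.001] F [-2.1  3.  -0.8] q7 -1.5829481197966813 [0.5421871  0.02011006 0.12841962]
```

Call:
jog_arm:
  moves: [0,0,0,0,0,0.048,-1,0,-0.002,0,0,0,0.096,-1,-0.002,-0.003,0,0,0,0.144,-1,-0.002,-0.003,0,0,0,0.192,-1,-0.002,-0.003,0.001,0,0,0.24,-1,-0.002,-0.003,0.001,0,0,0.288,-1,-0.002,-0.003,0.001,0,0,0.336,-1,-0.002,-0.003,0.001,0,0,0.384,-1]

```text
time: 9.85
position: [0.5422, 0.0207, 0.1282]
tool_rot: [-3.118, 0.373, 0.001]
ft_force: [-2.0, 4.2, -0.7]
grip_width: 0.115
grip_force: 15.0
```

```bash
python3 -c "from h import *
tq()"
```

```text
t 9.85 yaw -0.238 Mz [0.031 0.034 0.05  0.074 0.072] F [-2.   4.2 -0.7] q7 -1.977747945486074 [0.54217184 0.02071051 0.12816834]
```

Call:
jog_arm:
  moves: [0,-0.001,0,0,0,0.024,-1,0,-0.002,0,0,0,0.048,-1,-0.001,-0.003,0,0,0,0.072,-1,-0.001,-0.004,0,0,0,0.096,-1,-0.001,-0.004,0.001,0,0,0.12,-1,-0.001,-0.004,0.001,0,0,0.144,-1,-0.001,-0.004,0.001,0,0,0.168,-1,-0.001,-0.004,0.001,0,0,0.192,-1]

```text
time: 11.05
position: [0.5424, 0.021, 0.1282]
tool_rot: [3.065, -0.687, 0.0]
ft_force: [-3.0, 2.8, -0.1]
grip_width: 0.114
grip_force: 15.0
```

```bash
python3 -c "from h import *
tq(6)"
```

```text
t 11.05 yaw -0.441 Mz [0.191 0.208 0.19  0.179 0.164 0.164 0.129] F [-3.   2.8 -0.1] q7 -2.178689560103764 [0.54241877 0.02097168 0.12815615]
```

Call:
jog_arm:
  moves: [0,0,0,0,0,0.024,-1,0,0,0,0,0,0.048,-1,0,-0.001,0,0,0,0.072,-1,0,-0.002,0,0,0,0.096,-1,0,-0.002,0,0,0,0.12,-1,0,-0.002,0,0,0,0.144,-1,0,-0.002,0,0,0,0.168,-1,0,-0.002,0.001,0,0,0.192,-1]

```text
time: 12.35
position: [0.5427, 0.0213, 0.128]
tool_rot: [2.981, -0.992, 0.0]
ft_force: [-4.6, 3.2, 3.6]
grip_width: 0.111
grip_force: 15.0
```

```bash
python3 -c "from h import *
tq(8); st()"
```

```text
t 12.35 yaw -0.642 Mz [0.19  0.226 0.161 0.263 0.21  0.253 0.162 0.237 0.177] F [-4.6  3.2  3.6] q7 -2.3773784238551094 [0.54269043 0.02125124 0.12802468]
time 12.75
position [0.5427 0.0213 0.128 ]
tool_rot [ 2.9809e+00 -9.9040e-01  2.0000e-04]
ft_force [-4.4818  2.8818  1.3676]
torque [0.737  1.0839 0.1769]
grip_width 0.1125
grip_force 15.0003
```

Call:
jog_arm:
  moves: [0,0,0,0,0,0.015,-1,0,0,0,0,0,0.03,-1,0,0,0,0,0,0.045,-1,0,0,0,0,0,0.06,-1,0,0,0,0,0,0.075,-1,0,0,0,0,0,0.09,-1,0,0,0,0,0,0.09,-1,0,0,0,0,0,0.09,-1]

```text
time: 13.75
position: [0.5428, 0.0214, 0.1281]
tool_rot: [2.931, -1.129, 0.0]
ft_force: [-4.7, 3.4, 1.2]
grip_width: 0.118
grip_force: 15.0
```

```bash
python3 -c "from h import *
tq(10)"
```

```text
t 13.75 yaw -0.736 Mz [0.229 0.279 0.242 0.261 0.242 0.272 0.251 0.206 0.245 0.221 0.199] F [-4.7  3.4  1.2] q7 -2.469080958542844 [0.54276567 0.02138321 0.12805557]
```

Call:
jog_arm:
  moves: [0,0,0,0,0,0,-0.3,0,0,0,0,0,0,-0.2,0,0,0,0,0,0,-0.2,0,0,-0.05,0,0,0,-0.2,0,0,-0.15,0,0,0,-0.2,0,0,-0.28,0,0,0,-0.2,0,0,-0.4,0,0,0,-0.2,0,0,-0.4,0,0,0,-0.2]

```text
time: 15.25
position: [0.545, 0.0217, 0.2523]
tool_rot: [-2.93, 1.128, -0.012]
ft_force: [1.2, -0.2, -0.3]
grip_width: 0.4
grip_force: 0.0
```

```bash
python3 - <<'E'
from h import *
tq(1); C={}
for n in('scene','top'):
    c=C[n]=cam(n); print(n,[b for k in('blue','orange') for b in blobs(c,k)[1]])
E
```

```text
t 15.25 yaw -0.735 Mz [-0.013  0.04 ] F [ 1.2 -0.2 -0.3] q7 -2.4321943110176774 [0.54496843 0.02172838 0.25230256]
scene [(np.int32(1850), array([426.5, 290.5]), array([312, 149, 255, 251], dtype=int32)), (np.int32(120), array([376.8, 175.6]), array([370, 165,  14,  17], dtype=int32)), (np.int32(28), array([450.6, 205.9]), array([446, 202,  10,   9], dtype=int32)), (np.int32(41), array([320.4, 162.4]), array([318, 158,   5,  11], dtype=int32))]
top [(np.int32(22), array([392.9, 198.1]), array([388, 194,  10,   9], dtype=int32)), (np.int32(135), array([387.1, 204.7]), array([381, 198,  15,  13], dtype=int32)), (np.int32(68), array([630.5, 116.2]), array([621, 114,  19,   5], dtype=int32)), (np.int32(30), array([335.9, 156.7]), array([334, 154,   5,   7], dtype=int32))]
```

```bash
python3 - <<'E'
from h import *
s,t=cam('scene'),cam('top')
print('cab',tri(s,(285,97),t,(332,90)),tri(s,(348,75),t,(445,90)))
print('wall',plane(t,[(330,98)],0))
print('knob',tri(s,(320.4,162.4),t,(336,156.6)),[plane(t,[(336,156.6)],z) for z in(.17,.18)])
plan([.56,.06,.29],1.6)
E
```

```text
cab (array([0.76222861, 0.16594366, 0.351993  ]), np.float64(0.01138448061348063)) (array([ 0.7486638 , -0.07335864,  0.35408245]), np.float64(0.0029037462805154768))
wall [[0.86010722 0.15877348 0.        ]]
knob (array([0.64998216, 0.15220666, 0.18497273]), np.float64(0.002014682861658124)) [array([[0.6539494 , 0.15232942, 0.17      ]]), array([[0.65184477, 0.15265419, 0.18      ]])]
yaw now -0.735 shift [-0.042 -0.136 -0.145] turn [-1.00e-03  2.00e-03 -2.23e+00]
```

Call:
jog_arm:
  moves: [0,-0.02,-0.08,0,0,-0.06,-0.2,-0.01,-0.08,-0.16,0,0,-0.18,-0.2,-0.02,-0.14,-0.16,0,0,-0.32,-0.2,-0.03,-0.2,-0.16,0,0,-0.46,-0.2,-0.038,-0.26,-0.16,0,0,-0.6,-0.2,-0.038,-0.3,-0.16,0,0,-0.74,-0.2,-0.038,-0.316,-0.16,0,0,-0.88,-0.2,-0.038,-0.316,-0.16,0,0,-1,-0.2]

```text
time: 16.5
position: [0.5975, 0.0999, 0.2942]
tool_rot: [-3.101, -0.497, 0.004]
ft_force: [-0.4, -0.1, 0.2]
grip_width: 0.397
grip_force: 0.0
```

Call:
jog_arm:
  moves: [0,0,0,0,0,-0.14,-0.2,0,0,0,0,0,-0.28,-0.2,0,0,0,0,0,-0.42,-0.2,0,0,0,0,0,-0.56,-0.2,0,0,0,0,0,-0.7,-0.2,0,0,0,0,0,-0.84,-0.2,0,0,0,0,0,-0.95,-0.2,0,0,0,0,0,-1,-0.2]

```text
time: 17.5
position: [0.5974, 0.0993, 0.2945]
tool_rot: [-2.44, -1.977, 0.003]
ft_force: [-0.6, -0.5, 0.6]
grip_width: 0.397
grip_force: 0.0
```

```bash
python3 - <<'E'
from h import *
tq(1)
c=cam('wrist'); save(c,'w3')
for k in('blue','orange'): print(k,blobs(c,k)[1])
E
```

```text
t 17.5 yaw 1.362 Mz [ 0.045 -0.007] F [-0.6 -0.5  0.6] q7 -0.5506681857684202 [0.59737733 0.09926429 0.29447074]
blue [(np.int32(525), array([298.9, 256.6]), array([290, 240,  21,  33], dtype=int32))]
orange [(np.int32(72), array([367.6, 127.7]), array([362, 120,  19,  17], dtype=int32))]
```

View pics/w3.png

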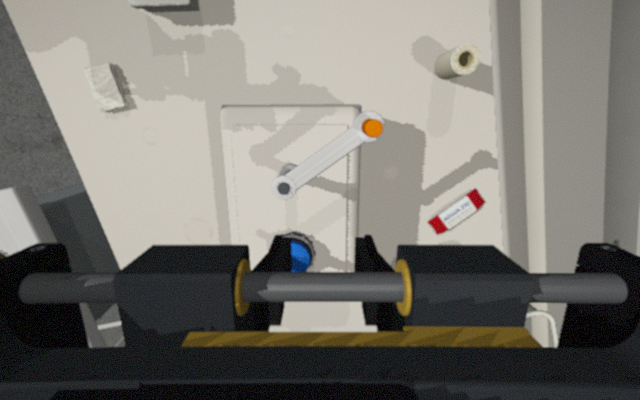

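The wrist view shows the knob top at about (372,128) and the pivot bolt at (284,187). The arm lies between them.

```bash
python3 - <<'E'
from h import *
w=cam('wrist');t=cam('top');s=cam('scene')
print(tri(w,(372,128),t,(336,156)),tri(w,(371,127),s,(320.4,159)))
for zk in(.185,.19,.195):
    k=plane(w,[(372,128)],zk)[0];p=plane(w,[(284,187)],zk-.022)[0];d=k-p
    print(zk,k,p,np.hypot(*d[:2]),np.arctan2(d[1],d[0]))
E
```

```text
(array([0.64508012, 0.15372686, 0.21944677]), np.float64(0.00039368350461946577)) (array([0.6477392 , 0.15283911, 0.19717579]), np.float64(0.0004972517664109459))
0.185 [0.64983751 0.1507653  0.185     ] [0.56283714 0.11290108 0.163     ] 0.09488289286919388 0.4104943788820675
0.19 [0.64916264 0.15117095 0.19      ] [0.56369866 0.11392285 0.168     ] 0.09322828369169728 0.41101120545386804
0.195 [0.64848777 0.15157659 0.195     ] [0.56456018 0.11494461 0.173     ] 0.09157370031627138 0.41154670855394365
```

Call:
jog_arm:
  moves: [0.02,0.02,0,0,0,-0.1,-0.2,0.06,0.04,0,0,0,-0.22,-0.2,0.1,0.06,0,0,0,-0.34,-0.2,0.13,0.08,0,0,0,-0.46,-0.2,0.16,0.1,0,0,0,-0.58,-0.2,0.18,0.12,0,0,0,-0.7,-0.2,0.204,0.133,0,0,0,-0.8,-0.2,0.204,0.133,0,0,0,-0.88,-0.2]

```text
time: 18.75
position: [0.6497, 0.1516, 0.2951]
tool_rot: [-1.306, -2.856, -0.0]
ft_force: [-0.3, -0.1, -0.3]
grip_width: 0.398
grip_force: 0.0
```

Call:
jog_arm:
  moves: [0,0,0,0,0,-0.14,-0.2,0,0,0,0,0,-0.28,-0.2,0,0,0,0,0,-0.42,-0.2,0,0,0,0,0,-0.56,-0.2,0,0,0,0,0,-0.7,-0.2,0,0,0.05,0,0,-0.82,-0.2,0,0,0.1,0,0,-0.88,-0.2,0,0,0.115,0,0,-0.88,-0.2]

```text
time: 19.75
position: [0.6493, 0.1504, 0.2599]
tool_rot: [0.094, -3.138, 0.001]
ft_force: [-0.9, -0.0, 0.2]
grip_width: 0.399
grip_force: 0.0
```

```bash
python3 - <<'E'
from h import *
tq(1)
c=cam('wrist'); save(c,'w4')
for k in('blue','orange'): print(k,blobs(c,k)[1])
b=[b for b in blobs(c,'orange')[1]]
for z in (.178,.19): print([plane(c,[x[1]],z) for x in b])
plan([.649,.151,.176],3.2)
E
```

```text
t 19.75 yaw -3.082 Mz [0.024 0.03 ] F [-0.9 -0.   0.2] q7 1.0742596388597463 [0.64929521 0.15044049 0.25990608]
blue [(np.int32(2264), array([179.6,  65.8]), array([148,  39,  60,  54], dtype=int32))]
orange [(np.int32(134), array([324.1, 206. ]), array([316, 200,  17,  21], dtype=int32)), (np.int32(17), array([329. , 221.4]), array([325, 217,   9,   8], dtype=int32)), (np.int32(87), array([534.7, 229.9]), array([507, 224,  58,  15], dtype=int32)), (np.int32(30), array([575. , 240.5]), array([566, 238,  18,   6], dtype=int32)), (np.int32(103), array([546.5, 261.1]), array([522, 255,  53,  13], dtype=int32)), (np.int32(52), array([533.2, 335.9]), array([524, 326,  20,  21], dtype=int32))]
[array([[0.64591977, 0.15108918, 0.178     ]]), array([[0.65861029, 0.1558263 , 0.178     ]]), array([[0.65572173, 0.32153679, 0.178     ]]), array([[0.66274043, 0.35564834, 0.178     ]]), array([[0.68226745, 0.33761196, 0.178     ]]), array([[0.75474301, 0.34368347, 0.178     ]])]
[array([[0.64236758, 0.15082662, 0.19      ]]), array([[0.65443235, 0.15533016, 0.19      ]]), array([[0.65168622, 0.31286979, 0.19      ]]), array([[0.65835884, 0.34529937, 0.19      ]]), array([[0.67692302, 0.32815232, 0.19      ]]), array([[0.74582496, 0.33392446, 0.19      ]])]
yaw now -3.082 shift [0.001 0.001 0.282] turn [-0.    -0.001  0.001]
```

View pics/w4.png

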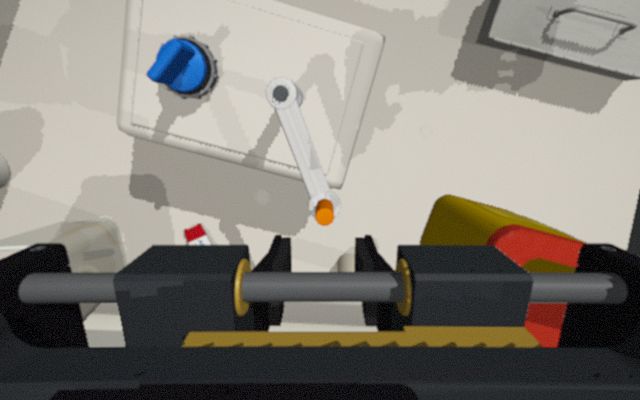

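The wrist view shows the knob at (324,210), centred between the open fingers. The plug wing is clear at (178,66).

Call:
jog_arm:
  moves: [0,0,0.04,0,0,0,-0.2,0,0,0.09,0,0,0,-0.2,0,0,0.14,0,0,0,-0.2,0,0,0.19,0,0,0,-0.2,0,0,0.23,0,0,0,-0.2,0,0,0.26,0,0,0,-0.2,0,0,0.28,0,0,0,-0.3,0,0,0.28,0,0,0,-0.4]

```text
time: 20.85
position: [0.6496, 0.1509, 0.1769]
tool_rot: [0.096, -3.14, 0.0]
ft_force: [0.0, -0.3, 0.2]
grip_width: 0.325
grip_force: 0.0
```

```bash
python3 - <<'E'
from h import *
st()
piv=np.array([.562,.113]); r=.095
# knob path: theta from .41 down; tool keeps yaw offset
s=ctrl.get_state(); y0=R.from_rotvec(s['tool_rot']).as_matrix(); x=y0[:2,0]; y=y0[:2,1]
p0=np.array(s['position'][:2]); v=p0-piv; print(np.hypot(*v),np.arctan2(v[1],v[0]))
for d in np.arange(1,9)*.07:
    c,sn=np.cos(-d),np.sin(-d); q=piv+np.array([[c,-sn],[sn,c]])@v-p0
    print(round(d*3/np.pi,3),np.round([q@x/.3,q@y/.3],3))
E
```

```text
time 20.85
position [0.6496 0.1509 0.1769]
tool_rot [ 9.5800e-02 -3.1397e+00  2.0000e-04]
ft_force [ 0.0321 -0.2917  0.2423]
torque [ 0.0762 -0.121  -0.0444]
grip_width 0.3251
grip_force 0.0
0.09538467597668926 0.4081073625778294
0.067 [-0.007 -0.021]
0.134 [-0.012 -0.043]
0.201 [-0.016 -0.065]
0.267 [-0.018 -0.087]
0.334 [-0.019 -0.109]
0.401 [-0.018 -0.131]
0.468 [-0.016 -0.153]
0.535 [-0.012 -0.175]
```

Call:
jog_arm:
  moves: [-0.007,-0.021,0,0,0,0.067,-0.4,-0.012,-0.043,0,0,0,0.134,-0.4,-0.016,-0.065,0,0,0,0.2,-0.4,-0.018,-0.087,0,0,0,0.267,-0.4,-0.019,-0.109,0,0,0,0.334,-0.4,-0.018,-0.131,0,0,0,0.4,-0.4,-0.016,-0.153,0,0,0,0.468,-0.4,-0.012,-0.175,0,0,0,0.535,-0.4]

```text
time: 21.85
position: [0.6568, 0.0992, 0.1779]
tool_rot: [0.779, 3.042, 0.002]
ft_force: [-0.1, -0.4, -0.1]
grip_width: 0.298
grip_force: 0.3
```

```bash
python3 - <<'E'
from h import *
tq(1); c=cam('wrist'); print(blobs(c,'orange',8)[1]); t=cam('top'); print(blobs(t,'orange',8)[1])
v=np.array(ctrl.get_state()['position'][:2])-[.562,.113]; print(np.hypot(*v),np.arctan2(v[1],v[0]))
print(proj(c,[*ctrl.get_state()['position'][:2],.19]))
E
```

```text
t 21.85 yaw 2.64 Mz [-0.006  0.047] F [-0.1 -0.4 -0.1] q7 0.608267708554458 [0.65680114 0.09917849 0.17788958]
[(np.int32(677), array([333.6, 248.5]), array([320, 231,  29,  41], dtype=int32)), (np.int32(17), array([311.9, 330.6]), array([307, 330,  11,   2], dtype=int32))]
[(np.int32(69), array([630.3, 116.3]), array([621, 114,  19,   6], dtype=int32)), (np.int32(10), array([266. , 143.4]), array([263, 139,   6,   9], dtype=int32)), (np.int32(9), array([248.1, 140.4]), array([245, 140,   7,   2], dtype=int32)), (np.int32(9), array([258. , 140.6]), array([254, 140,   9,   2], dtype=int32))]
0.09587824264362341 -0.1513309808788513
[[324.68090476 262.97131942]]
```

Following well: the knob is still in the cage. Continuing the arc.

Call:
jog_arm:
  moves: [-0.007,-0.021,0,0,0,0.067,-0.4,-0.012,-0.043,0,0,0,0.134,-0.4,-0.016,-0.065,0,0,0,0.2,-0.4,-0.018,-0.087,0,0,0,0.267,-0.4,-0.019,-0.109,0,0,0,0.334,-0.4,-0.018,-0.131,0,0,0,0.4,-0.4,-0.016,-0.153,0,0,0,0.468,-0.4,-0.012,-0.175,0,0,0,0.535,-0.4]

```text
time: 23.0
position: [0.6347, 0.0517, 0.1777]
tool_rot: [1.587, 2.71, 0.002]
ft_force: [0.0, 0.8, 0.1]
grip_width: 0.3
grip_force: 0.3
```

Call:
jog_arm:
  moves: [-0.007,-0.021,0,0,0,0.067,-0.4,-0.012,-0.043,0,0,0,0.134,-0.4,-0.016,-0.065,0,0,0,0.2,-0.4,-0.018,-0.087,0,0,0,0.267,-0.4,-0.019,-0.109,0,0,0,0.334,-0.4,-0.018,-0.131,0,0,0,0.4,-0.4,-0.016,-0.153,0,0,0,0.468,-0.4,-0.012,-0.175,0,0,0,0.535,-0.4]

```text
time: 24.0
position: [0.5907, 0.0228, 0.1777]
tool_rot: [2.275, 2.166, 0.002]
ft_force: [1.5, 0.8, -0.2]
grip_width: 0.301
grip_force: 0.2
```

```bash
python3 - <<'E'
from h import *
tq(1); c=cam('wrist'); print(blobs(c,'orange',8)[1])
p=ctrl.get_state()['position'];v=np.array(p[:2])-[.562,.113]; print(np.hypot(*v),np.arctan2(v[1],v[0]))
b=max(blobs(c,'orange',8)[1],key=lambda x:x[0])[1]; k=plane(c,[b],.183)[0]; d=k[:2]-[.562,.113]; print('knob',k,np.hypot(*d),np.arctan2(d[1],d[0]))
E
```

```text
t 24.0 yaw 1.522 Mz [-0.048 -0.038] F [ 1.5  0.8 -0.2] q7 -0.2857108622060071 [0.59065491 0.02283179 0.17766911]
[(np.int32(747), array([332. , 253.1]), array([320, 232,  28,  39], dtype=int32))]
0.09486370813183638 -1.2681365876762347
knob [0.5948506  0.02457474 0.183     ] 0.09433021395430878 -1.2150915276823309
```

Call:
jog_arm:
  moves: [-0.007,-0.021,0,0,0,0.067,-0.4,-0.012,-0.043,0,0,0,0.134,-0.4,-0.016,-0.065,0,0,0,0.2,-0.4,-0.018,-0.087,0,0,0,0.267,-0.4,-0.019,-0.103,0,0,0,0.315,-0.4,-0.0185,-0.118,0,0,0,0.36,-0.4,-0.018,-0.13,0,0,0,0.4,-0.4,-0.0175,-0.137,0,0,0,0.42,-0.4]

```text
time: 25.1
position: [0.5495, 0.0194, 0.1775]
tool_rot: [2.691, 1.62, 0.001]
ft_force: [0.7, -0.2, 0.6]
grip_width: 0.301
grip_force: 0.2
```

```bash
cat >> h.py <<'E'
def kn():
    tq(1); c=cam('wrist')
    p=ctrl.get_state()['position'];v=np.array(p[:2])-[.562,.113]; print(np.hypot(*v),np.arctan2(v[1],v[0]))
    b=max(blobs(c,'orange',8)[1],key=lambda x:x[0])[1]; k=plane(c,[b],.183)[0]; d=k[:2]-[.562,.113]; print('knob',b,k,np.hypot(*d),np.arctan2(d[1],d[0]))
E
python3 -c "from h import *
kn()"
```

```text
t 25.1 yaw 1.084 Mz [-0.04  -0.004] F [ 0.7 -0.2  0.6] q7 -0.6687191511290108 [0.54945537 0.01935266 0.17752732]
0.09462514198899816 -1.70647178843756
knob [333.7 261.3] [0.55334705 0.01436635 0.183     ] 0.09901247259677226 -1.6583005223530718
```

Call:
jog_arm:
  moves: [-0.001,-0.003,0,0,0,0.01,-0.4,-0.002,-0.006,0,0,0,0.02,-0.4,-0.003,-0.009,0,0,0,0.03,-0.4,-0.004,-0.013,0,0,0,0.04,-0.4,-0.005,-0.016,0,0,0,0.05,-0.4,-0.006,-0.019,0,0,0,0.06,-0.4,-0.007,-0.022,0,0,0,0.07,-0.4,-0.008,-0.025,0,0,0,0.076,-0.4]

```text
time: 26.2
position: [0.5413, 0.0203, 0.1772]
tool_rot: [2.755, 1.509, -0.0]
ft_force: [0.1, -0.4, 0.3]
grip_width: 0.298
grip_force: 0.2
```

```bash
python3 -c "from h import *
kn()"
```

```text
t 26.2 yaw 1.002 Mz [ 0.033 -0.003] F [ 0.1 -0.4  0.3] q7 -0.7430983450404025 [0.54130383 0.0203053  0.17723046]
0.09499521060555703 -1.7915815419396364
knob [333.8 260.8] [0.54525598 0.01536783 0.183     ] 0.09905757056982471 -1.7406450648657157
```

Not yet at the stop (no force). I'll creep further.

Call:
jog_arm:
  moves: [0,-0.001,0,0,0,0.004,-0.4,-0.001,-0.003,0,0,0,0.008,-0.4,-0.001,-0.004,0,0,0,0.012,-0.4,-0.001,-0.006,0,0,0,0.016,-0.4,-0.002,-0.007,0,0,0,0.02,-0.4,-0.002,-0.008,0,0,0,0.024,-0.4,-0.003,-0.01,0,0,0,0.03,-0.4,-0.003,-0.01,0,0,0,0.03,-0.4]

```text
time: 27.3
position: [0.5382, 0.0211, 0.1772]
tool_rot: [2.778, 1.466, -0.0]
ft_force: [1.4, -0.4, 0.2]
grip_width: 0.3
grip_force: 0.3
```

```bash
python3 -c "from h import *
kn()"
```

```text
t 27.3 yaw 0.971 Mz [-0.015 -0.005] F [ 1.4 -0.4  0.2] q7 -0.7723242528198366 [0.53824929 0.02107177 0.17719691]
0.09487218042186538 -1.8234610256142645
knob [333.7 260.7] [0.54218539 0.01612772 0.183     ] 0.09887799225977112 -1.7725569342754974
```

Call:
jog_arm:
  moves: [0,-0.001,0,0,0,0.004,-0.4,-0.001,-0.003,0,0,0,0.008,-0.4,-0.001,-0.004,0,0,0,0.012,-0.4,-0.001,-0.006,0,0,0,0.016,-0.4,-0.002,-0.007,0,0,0,0.02,-0.4,-0.002,-0.008,0,0,0,0.024,-0.4,-0.003,-0.01,0,0,0,0.03,-0.4,-0.003,-0.01,0,0,0,0.03,-0.4]

```text
time: 28.4
position: [0.5373, 0.0217, 0.1773]
tool_rot: [2.8, 1.421, 0.006]
ft_force: [7.2, -1.7, -4.9]
grip_width: 0.303
grip_force: 3.6
```

```bash
python3 -c "from h import *
kn()"
```

```text
t 28.4 yaw 0.939 Mz [0.057 0.054] F [ 7.2 -1.7 -4.9] q7 -0.8021632030332395 [0.53725812 0.02173947 0.17733979]
0.09453493011261775 -1.8353364303332829
knob [334.4 260.8] [0.54121991 0.01629572 0.183     ] 0.09891172608856848 -1.7824604757523614
```

Contact force shows the stop (7 N). Now I'll back off, open and rise.

Call:
jog_arm:
  moves: [0,0.006,0,0,0,0,-0.4,0,0.012,0,0,0,0,-0.4,0,0.018,0,0,0,0,-0.2,0,0.018,0,0,0,0,0,0,0.018,-0.05,0,0,0,0,0,0.018,-0.15,0,0,0,0,0,0.018,-0.3,0,0,0,0,0,0.018,-0.4,0,0,0,0]

```text
time: 29.5
position: [0.5403, 0.0193, 0.3006]
tool_rot: [2.799, 1.422, 0.004]
ft_force: [0.2, -0.3, -0.4]
grip_width: 0.5
grip_force: 0.0
```

```bash
python3 - <<'E'
from h import *
kn(); c=cam('wrist'); save(c,'w5'); t=cam('top'); save(t,'t5'); print(blobs(t,'orange',5)[1])
E
```

```text
t 29.5 yaw 0.94 Mz [0.013 0.   ] F [ 0.2 -0.3 -0.4] q7 -0.762251642682589 [0.54028286 0.01930477 0.30062858]
0.0956386369681986 -1.7849357740980851
knob [321.4 190.5] [0.545322   0.02423895 0.183     ] 0.09031433323075228 -1.7565284771351242
[(np.int32(70), array([630.1, 116.2]), array([621, 114,  19,   6], dtype=int32)), (np.int32(8), array([248. , 140.5]), array([245, 140,   7,   2], dtype=int32)), (np.int32(9), array([258. , 140.6]), array([254, 140,   9,   2], dtype=int32)), (np.int32(8), array([266.6, 142.6]), array([265, 140,   4,   7], dtype=int32))]
```

View pics/w5.png

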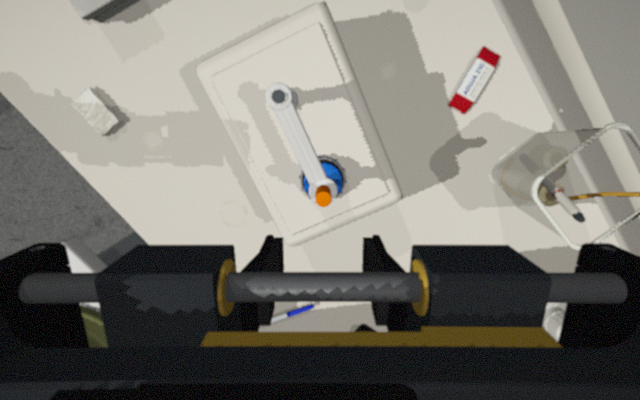

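The wrist view shows the knob at (323,195) over the blue plug at (323,178), with the arm closed and the robot clear of everything.

```bash
python3 -c "from bench import ctrl
print(ctrl.close_job())"
```

```text
the job is handed in; nothing more can be done
None
```

The job is handed in: by torque and angle I put the plug about 0.5 rad past its bite (snug, not overtightened), and the keeper arm was swung over it until the force showed it had met its stop. Plug and arm are released with the robot clear; no verdict came back.

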